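# Hook the card tray onto the brass display stand

## Task

Hang the blue card tray on the brass display stand: press its two hooks into the top two of the stand's three slots, then lower it until both hooks sit fully home, and let go so that it hangs level and straight against the stand. Leave the black tray where it stands.

Things in the scene. Friction and masses are not known exactly. Their poses are not given: they have to be found in the camera images.
- blue_tray_mid (a point): Centre of the loose blue card tray (0.2 kg), half-way up, 55 mm above its underside. x: to its back (hook side, away from the robot); z up. 110 mm deep (x), 140 wide (y), 110 high; open ends, 25 mm front lip, full-height 4 mm back wall. Its middle divider, an upright plate 10 mm thick (y), full height, runs along x from lip to back wall: pinch it from above.
- blue_tray_hook (a point): On the blue tray's rear face, at the underside of the upper hook: 55 mm behind (+x) and 39 mm above the tray's centre; same axes. The lower hook is the same, 64 mm below. A hook is a tab 16 mm wide, 6 mm thick, reaching 19 mm back, ending in a 6 mm thick lip turned down 14 mm; the gap from rear face to lip is 13 mm.
- stand_slots (a point): Fixed brass stand: middle of the bottom edge of its top slot, on the front face, 172 mm above the table. x: into the panel, away from the robot; z up. Panel 100 mm wide, 6 thick, 228 high; 3 through slots 40 wide, 40 high, 64 apart. Seated, the upper hook's point is at this point, up to 7 mm in front; hooks enter 14 to 34 mm higher. A 12 mm base plate reaches 57 mm ahead.
- black_tray_mid (a point): Centre of the loose black card tray, 55 mm above its underside: same size and shape as the blue one but without hooks; it must stay where it is. x axis towards its back wall.
Not all that is in view belongs to the job. What is meant by the part that bears blue_tray_mid is not pink or red, and is the larger of those in its own colour.

How it is judged:
At the end, for the whole second after the job is handed in: The blue tray hangs at rest on the top two slots: its centre within 15 mm sideways and 10 mm in height of its seated place and 45 to 75 mm in front of the panel face, tilted less than 10 degrees and turned less than 14 degrees from square (x of blue_tray_mid in the frame of stand_slots between -0.075 and -0.045 m and y of blue_tray_mid in the frame of stand_slots between -0.015 and 0.015 m and z of blue_tray_mid in the frame of stand_slots between -0.049 and -0.029 m and angle between blue_tray_mid's own z axis and vertical below 0.18 rad and angle between the x axis of blue_tray_mid and the x axis of stand_slots, either way round below 0.25 rad and linear speed of blue_tray below 0.02 m/s); the robot touches nothing.
It fails at once if the black tray is moved more than 30 mm (distance of black_tray_mid from where it was at the start of the episode above 0.03 m).
It also fails if it takes over 42 s, if anything falls off the work surface, if the arm or the gripper's body presses on something with over 40 N, if the wrist force passes 120 N, or if a joint passes its speed limit or range.

## Robot

A 6-joint arm with a two-finger parallel gripper is mounted at the origin on the work surface. World frame = base frame: x ahead of the robot, y to its left, z up, the work surface at z = 0. Lengths are in m, angles in rad, forces in N, time in s.
With the tool pointing down it reaches from about 0.275 to 0.825 m from the base axis. Payload 4.9 kg.
Tool frame: the origin (TCP) lies on the mounting face of the last link; the fingertips stand 173 mm ahead of it and the grasp point (between the pads) lies ctrl.grip_point_offset ahead of it (ctrl.grip_point_offset is the distance from the TCP to the grasp point, in m); z points along the fingers, y is the line along which they close (so a half turn about z gives the same grasp; the last joint's range is limited). The gripper opens to 85 mm and grips with 20 to 120 N. Pads are 22 mm wide; open, the fingers measure 114 mm over their backs; the gripper's body (76 mm by 85 mm) begins 54 mm behind the grasp point. The pads swing forward as they close: fully open they stand 13 mm farther back than shut.
Start: joints at [-0.134, 0.326, -0.193, 1.052, 0, 1.437], TCP at [0.55, 0, 0.405] pointing down, gripper open.
Joint ranges: [-2.65, 2.65], [-0.97, 1.79], [-1.3, 1.35], [-1.93, 2.1], [-1.47, 1.37], [-3.14, 3.14]. Speed limits (rad/s): [2.57, 2.57, 3.14, 3.14, 3.14, 3.14].

## Interface

Orientations are given as [roll, pitch, yaw] about the fixed x, y, z axes, in that order (R = Rz(yaw) Ry(pitch) Rx(roll)).
In Python, from cell import read_state, optics, job, ctrl gives the robot as it stands.
- The arm moves only by the tool move_arm, never from a script. Its argument "targets" is one flat list of numbers, 7 for each row, row after row: the shift along the world's x, y, z in cm, then the turn, a rotation vector about the world's x, y, z in degrees, then the opening, from 0 (shut) to 1 (fully open). A call has exactly 10 rows; each row shifts and turns the commanded pose from where the row before left it; what a row does not reach is not made up. A row lasts 1/10 s, in which the tool goes at most 50 mm and 8.59 degrees, less where a joint would pass 70% of its speed; a pose out of reach is approached as far as the arm can. A call is refused whole if a number of a shift passes 5 or a number of a turn 8.59, either way. A call with a gripper value outside its range is refused whole. The fingers move at their own pace and stop on an object; "grip_force" is the grip in N (left out, the last holds). Time passes only in rows, so rows that do not move let the fingers close, or fill a call up. It gives the time, the measured TCP pose, the force, the opening and the grip force at its end, in the units of the state.
- read_state(): the state, without advancing time (a new reading comes with each control period).
- optics.grab_frame(name): name is "scene" or "side" or "wrist"; returns a dict with "frame" (480x640x3 uint8, blue, green, red), "vertical_fov" (degrees; the focal length in pixels is half the picture's height over the tangent of half this angle, whatever the lens; pixels are square), "cx", "cy" (the principal point, pixels), "world_from_camera" (4x4, takes a point from camera to world coordinates). Camera axes: x right, y up, looking along -z (the intrinsics and any distortion apply to the point x, -y, -z); pixel columns grow to the right and rows downward; lengths in m; the calibration is good to about 2 mm. The wrist camera is an equidistant fisheye: a pixel r from the principal point sees the ray r / f radians off the axis. A picture is of the moment at which its call begins. There is no depth.
- job.close_job(): hands the job in; it is judged then, once.
The state is a dict: "time": time; "joint_pos": joint angles; "qd": joint speeds; "joint_torque": joint torques, N m; "eef_pos": TCP position; "ee_rot": TCP orientation; "ft_force": force on the tool from outside, world axes, zero at the start; "ft_torque": the same for the moment, N m; "width": finger opening in m; "grip_force": force on a finger pad.
Only numpy, scipy, OpenCV 4.12 (cv2) and the standard library are available. Lean on these libraries where they do the work, as an engineer would, in place of code of your own. Each camera call takes 0.05 s, during which the arm holds its last target. There are 200 camera calls.

## Working session

There is one attempt and no reset: what is moved stays moved. The work goes in short steps, Python scripts to look and compute and a tool call to move; the robot and the scene stay as the last step left them, time stands still between calls to the robot, and variables do not carry over. Pictures are saved under pics/ and viewed, at most 10 in all, crops included, and the job is handed in when it is done.

Besides the shell and the picture viewer there is one more tool, called after "Request:" as name(argument=value, ...) on one line, values as JSON. move_arm: Moves the arm, as the interface text tells. Its arguments: {"type":"object","properties":{"targets":{"type":"array","items":{"type":"number"}},"grip_force":{"type":"number"}},"required":["targets"]}

```bash
ls; mkdir -p pics; python3 - <<'E'
from cell import read_state, optics, job, ctrl
import cv2, numpy as np
print(ctrl.grip_point_offset, read_state())
for n in ["scene","side","wrist"]:
    d=optics.grab_frame(n); cv2.imwrite(f"pics/{n}0.png",d["frame"])
    print(n,d["vertical_fov"],d["cx"],d["cy"],np.round(d["world_from_camera"],4).tolist(), [k for k in d])
E
```

```text
pics
0.1547 {'time': 0.0, 'joint_pos': array([-1.34213192e-01,  3.26938500e-01, -1.93577167e-01,  1.05202095e+00,
        1.44500805e-05,  1.43659612e+00]), 'qd': array([ 4.63617868e-04,  9.09565944e-05,  5.45862017e-04,  5.71656974e-04,
       -2.91352866e-03, -2.99236355e-04]), 'joint_torque': array([-1.24197268e-03, -4.43398941e+01,  2.62443137e+01,  1.56443648e-02,
       -1.97191571e-04, -6.55614656e-06]), 'eef_pos': array([5.49713040e-01, 4.48419137e-05, 4.03907068e-01]), 'ee_rot': array([-3.13986994e+00, -2.47167601e-04,  1.57078312e+00]), 'ft_force': array([-0.42183299,  0.07250767, -0.27498593]), 'ft_torque': array([-0.02008355,  0.0361874 , -0.01993265]), 'grip_force': 0.0, 'width': 0.08536307178486113}
scene 56.894456569418324 326.2212229922374 245.9354660400253 [[-0.7219, -0.5765, 0.3827, 0.9074], [0.692, -0.5991, 0.4028, 0.4276], [-0.003, 0.5556, 0.8314, 0.9481], [0.0, 0.0, 0.0, 1.0]] ['frame', 'vertical_fov', 'cx', 'cy', 'world_from_camera']
side 43.04465471696732 319.70326332941823 231.97510289925202 [[0.9508, 0.1922, -0.2428, 0.2336], [-0.3097, 0.5944, -0.7422, -0.8101], [0.0017, 0.7809, 0.6247, 0.8341], [0.0, 0.0, 0.0, 1.0]] ['frame', 'vertical_fov', 'cx', 'cy', 'world_from_camera']
wrist 65.70646984690485 328.4034512274154 238.97148272573196 [[1.0, 0.0006, -0.0001, 0.5482], [-0.0005, 0.9542, 0.2993, 0.0779], [0.0002, -0.2993, 0.9542, 0.3728], [0.0, 0.0, 0.0, 1.0]] ['frame', 'vertical_fov', 'cx', 'cy', 'world_from_camera']
```

View pics/scene0.png

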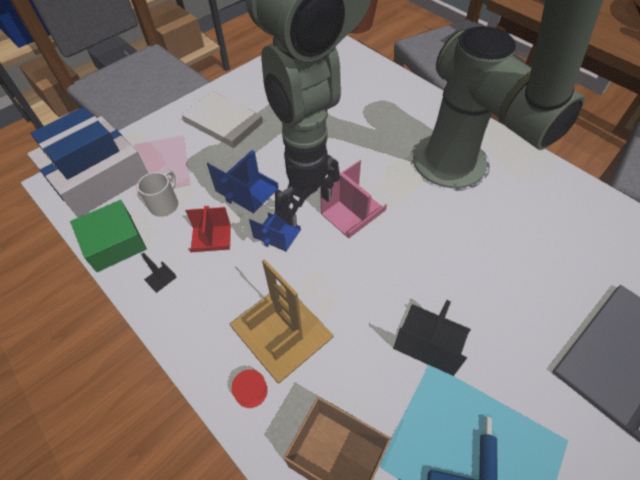

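View pics/side0.png

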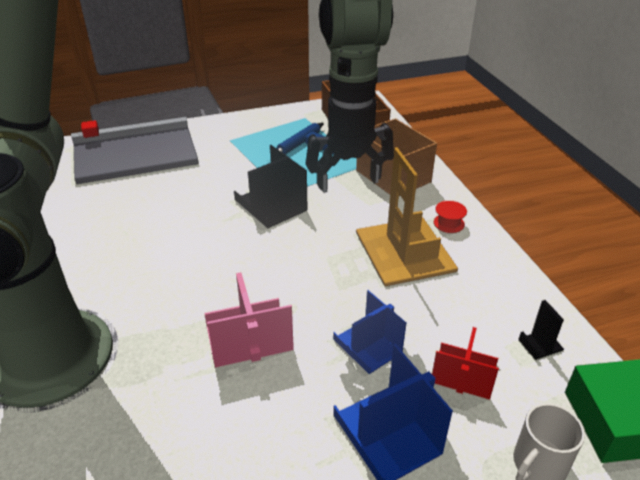

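The scene shows the large blue tray near (240,182) and a small blue decoy near (275,232). The stand is near (285,300) and the black tray near (435,335). In the side view the large blue tray is near (392,430) and the stand near (405,215). Next I'll crop in for keypoints.

```bash
python3 - <<'E'
import cv2, numpy as np
def crop(n,x,y,w=133,h=100):
    im=cv2.imread(f"pics/{n}0.png")[y:y+h,x:x+w]
    im=cv2.convertScaleAbs(im,alpha=1.5,beta=20)
    im=cv2.resize(im,(399,300),interpolation=cv2.INTER_CUBIC)
    for i in range(0,w,20):
        cv2.line(im,(i*3,0),(i*3,6),(0,0,255),1); cv2.putText(im,str(x+i),(i*3,16),0,.35,(0,0,255))
    for i in range(0,h,20):
        cv2.line(im,(0,i*3),(6,i*3),(0,0,255),1); cv2.putText(im,str(y+i),(8,i*3+4),0,.35,(0,0,255))
    return im
a=np.hstack([crop("scene",180,130),crop("side",325,345,133,100) ])
s=cv2.imread("pics/side0.png"); 
b=np.hstack([crop("scene",220,255,133,100),crop("side",345,145,133,100)])
# side blue extends to row 480
cv2.imwrite("pics/m1.png",np.vstack([a,b]))
c=cv2.imread("pics/side0.png")[340:480,320:460]
E
```

```text
(no output)
```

View pics/m1.png

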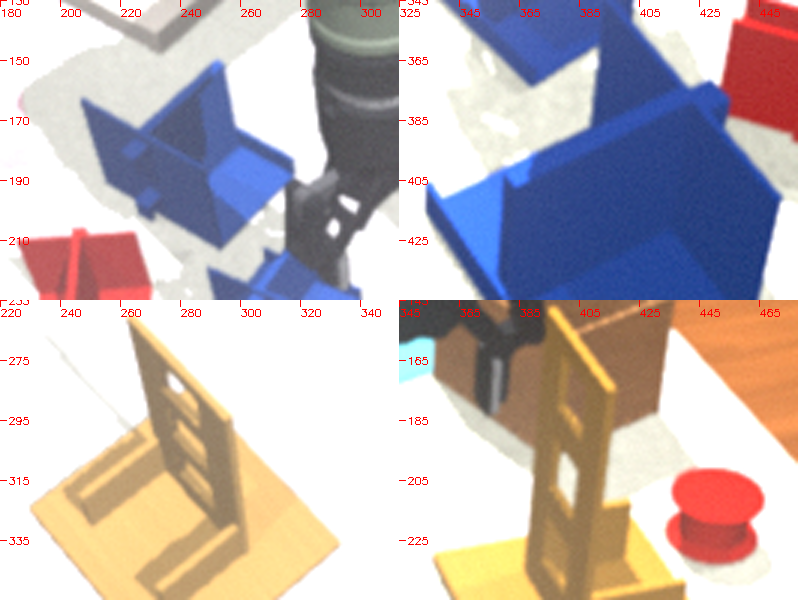

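```bash
cat > h.py <<'E'
import cv2, numpy as np
from scipy.optimize import minimize
from scipy.spatial.transform import Rotation as Rn
S=3
def box(x0,x1,y0,y1,z0,z1): return np.array([[x,y,z] for x in (x0,x1) for y in (y0,y1) for z in (z0,z1)])/1000
def place(bs,x,y,yaw,z=0,rot=None):
    R=Rn.from_euler('z',yaw).as_matrix() if rot is None else rot
    return [b@R.T+[x,y,z] for b in bs]
def proj(d,P):
    T=np.linalg.inv(d["world_from_camera"]); p=P@T[:3,:3].T+T[:3,3]
    f=240/np.tan(np.radians(d["vertical_fov"])/2)
    v=np.c_[p[:,0],-p[:,1],-p[:,2]]
    if d.get("fish"):
        r=np.hypot(v[:,0],v[:,1]); th=np.arctan2(r,v[:,2]); uv=v[:,:2]/r[:,None]*th[:,None]*f
    else: uv=v[:,:2]/v[:,2:]*f
    return uv+[d["cx"],d["cy"]]
def mask(d,bs):
    m=np.zeros((480*S,640*S),np.uint8)
    for b in bs:
        q=cv2.convexHull(((proj(d,b)+.5)*S).astype(np.float32)); cv2.fillConvexPoly(m,np.round(q).astype(np.int32),1)
    return m
def tray(hooks=True):   # origin at underside centre
    b=[box(51,55,-70,70,0,110),box(-55,-51,-70,70,0,25),box(-55,55,-70,70,0,4),box(-55,55,-5,5,0,110)]
    if hooks:
        for z in (94,30): b+=[box(55,74,-8,8,z,z+6),box(68,74,-8,8,z-8,z+6)]
    return b
def stand(W,B,by,bl,bh): # origin: panel front face bottom centre
    b=[box(0,6,-50,-20,0,228),box(0,6,20,50,0,228),box(0,6,-50,50,0,44),box(0,6,-50,50,84,108),box(0,6,-50,50,148,172),box(0,6,-50,50,212,228)]
    b+=[box(-57,B,-W,W,0,12)]
    for s in (1,-1): b+=[box(6,6+bl,s*by-6,s*by+6,0,12+bh)]
    return b
def up(m): return cv2.resize(m.astype(np.uint8),None,fx=S,fy=S,interpolation=cv2.INTER_NEAREST)
def cost(d,bs,m,valid=None):
    r=mask(d,bs); 
    if valid is not None: r=r*valid; m=m*valid
    return 1-(r&m).sum()/max(1,(r|m).sum())
def fit(f,starts,step):
    best=None
    for s in starts:
        s=np.array(s,float); sim=np.vstack([s]+[s+np.eye(len(s))[i]*step[i] for i in range(len(s))])
        o=minimize(f,s,method="Nelder-Mead",options=dict(initial_simplex=sim,maxfev=500,xatol=1e-4,fatol=1e-4))
        if best is None or o.fun<best.fun: best=o
    return best
def pix_at(d,u,v,z):
    f=240/np.tan(np.radians(d["vertical_fov"])/2); W=d["world_from_camera"]
    r=W[:3,:3]@np.array([(u-d["cx"])/f,-(v-d["cy"])/f,-1]); return W[:3,3]+r*(z-W[2,3])/r[2]
E
cat > a.py <<'E'
from h import *
from cell import optics
import pickle
D={n:optics.grab_frame(n) for n in("scene","side")}
pickle.dump(D,open("D.pkl","wb"))
M={}
for n in D:
    hsv=cv2.cvtColor(D[n]["frame"],cv2.COLOR_BGR2HSV)
    m=cv2.inRange(hsv,(108,130,30),(130,255,255)); k,l,st,_=cv2.connectedComponentsWithStats(m)
    c=l[185,230] if n=="scene" else l[420,400]
    print(n,c,st[c]); M[n]=up(l==c)
    print(pix_at(D[n],240,200,.03) if n=="scene" else pix_at(D[n],395,440,.03))
x0=pix_at(D["side"],395,440,.03)
f=lambda p:sum(cost(D[n],place(tray(),*p),M[n]) for n in D)
o=fit(f,[(x0[0],x0[1],a) for a in np.arange(-3,3.2,.6)],(.02,.02,.3)); print("blue",o.x,o.fun)
pt=o.x
hsv=cv2.cvtColor(D["scene"]["frame"],cv2.COLOR_BGR2HSV)
m=cv2.inRange(hsv,(10,70,30),(30,255,255)); m[:,:225]=0;m[:,340:]=0;m[:255]=0;m[383:]=0
k,l,st,_=cv2.connectedComponentsWithStats(m); c=1+np.argmax(st[1:,4]); print(st[c]); ms=up(l==c)
x0=pix_at(D["scene"],280,335,.0)
def g(p):
    bs=place(stand(*(p[3:]*1000)),*p[:3]); e=cost(D["scene"],bs,ms)
    q=proj(D["side"],place([np.array([[.003,.05,.228],[.003,-.05,.228]])],*p[:3])[0])
    return e+.0005*((q-[[396,148],[416.5,173.5]])**2).sum()
o=fit(g,[(x0[0],x0[1],a,.08,.06,.04,.05,.02) for a in (-.6,-.3,0,.3,.6)],(.02,.02,.2,.02,.02,.01,.02,.01)); print("stand",x0,o.x,o.fun)
ps=o.x
for n in D:
    im=cv2.resize(D[n]["frame"],None,fx=3,fy=3)
    for bs in (place(tray(),*pt),place(stand(*(ps[3:]*1000)),*ps[:3])):
        for b in bs:
            cv2.polylines(im,[cv2.convexHull(((proj(D[n],b)+.5)*3).astype(np.float32)).astype(int)],1,(0,255,255),1)
    D[n]["o"]=im
a=D["scene"]["o"]; b=D["side"]["o"]
cv2.imwrite("pics/m2.png",np.vstack([np.hstack([a[390:690,540:940],b[1020:1320,980:1380]]),np.hstack([a[770:1070,650:1050],b[430:730,1040:1440]])]))
E
python3 a.py
```

```text
scene 0 [     0      0    640    480 303186]
[ 0.54880213 -0.28437634  0.03      ]
side 3 [  334   292   118   188 10331]
[ 0.49948891 -0.35844333  0.03      ]
blue [ 0.50029852 -0.32593755  0.17415749] 1.195087344269949
[ 230  260  103  123 5597]
stand [0.71481214 0.07102838 0.        ] [ 0.68528025  0.0659803  -0.03728407  0.08763478  0.10016564  0.04934569
  0.08927316  0.02139987] 0.028830129463802718
```

View pics/m2.png

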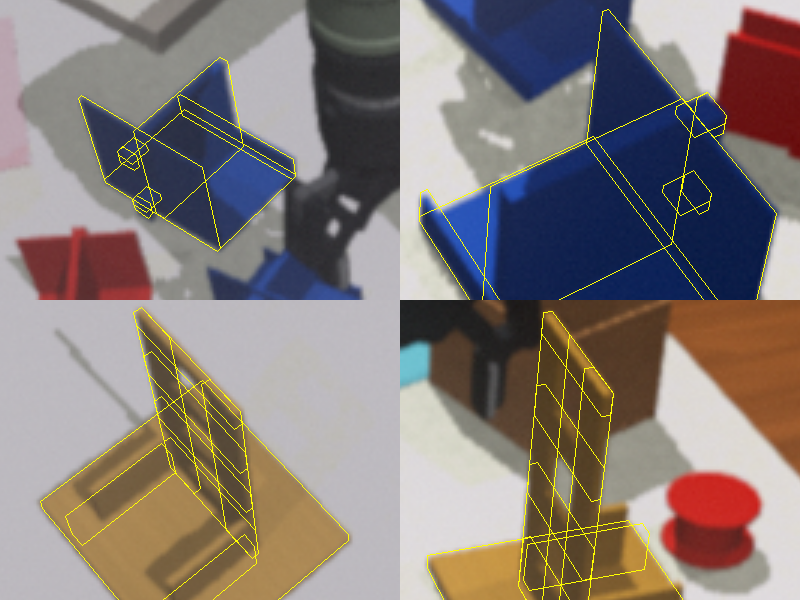

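```bash
cat > b.py <<'E'
from h import *
import pickle
D=pickle.load(open("D.pkl","rb"));M={};V={}
for n in D:
    hsv=cv2.cvtColor(D[n]["frame"],cv2.COLOR_BGR2HSV)
    m=cv2.inRange(hsv,(105,110,20),(132,255,255)); v=np.zeros_like(m)
    if n=="scene": v[140:216,195:284]=1; v[205:,246:]=0; v[210:216,246:262]=1
    else:
        v[330:,330:470]=1; cv2.fillPoly(v,[np.array([[330,330],[386,330],[386,362],[375,385],[330,385]])],0); v[330:352,386:392]=0; 
        cv2.fillPoly(v,[np.array([[440,330],[470,330],[470,400],[440,385]])],0)
    V[n]=up(v);M[n]=up((m>0)&(v>0)); print(n,m[v>0].sum()/255)
    im=D[n]["frame"].copy(); im[(m>0)&(v>0)]=(0,255,255)
for i in range(1):
    f=lambda p:sum(cost(D[n],place(tray(),*p),M[n],V[n]) for n in D)
    o=fit(f,[(.5,-.326,.174),(.5,-.33,.3)],(.01,.01,.1)); print(o.x,o.fun,[cost(D[n],place(tray(),*o.x),M[n],V[n]) for n in D])
    for n in D: 
        g=lambda p:cost(D[n],place(tray(),*p),M[n],V[n]); q=fit(g,[o.x],(.01,.01,.1)); print(n,q.x,q.fun)
E
python3 b.py
```

```text
scene 1304.0
side 8834.0
[ 0.50067736 -0.3265397   0.18733236] 0.487275636072496 [np.float64(0.4323997484641803), np.float64(0.05487588760831574)]
scene [ 0.50075704 -0.32642832  0.18816021] 0.432289902752915
side [ 0.50053418 -0.32607477  0.1834864 ] 0.05377120614947739
```

Request:
move_arm(targets=[-0.4, -2.7, 0, 0, 0, 8.4, 1, -0.4, -2.7, 0, 0, 0, 8.4, 1, -0.4, -2.7, 0, 0, 0, 8.4, 1, -0.4, -2.7, 0, 0, 0, 8.4, 1, -0.4, -2.7, 0, 0, 0, 8.4, 1, -0.4, -2.7, 0, 0, 0, 8.4, 1, -0.4, -2.7, 0, 0, 0, 8.4, 1, -0.4, -2.7, 0, 0, 0, 8.4, 1, -0.4, -2.7, 0, 0, 0, 8.4, 1, -0.4, -2.7, 0, 0, 0, 8.4, 1])

```text
time: 1.25
eef_pos: [0.5097, -0.2711, 0.4046]
ee_rot: [3.141, -0.0, 3.043]
ft_force: [-0.2, 0.8, 0.1]
width: 0.0856
grip_force: 0.0
```

Request:
move_arm(targets=[-0.3, -2.8, 0, 0, 0, 8.4, 1, -0.3, -2.8, 0, 0, 0, 8.2, 1, -0.3, 0, 0, 0, 0, 0, 1, 0, 0, 0, 0, 0, 0, 1, 0, 0, 0, 0, 0, 0, 1, 0, 0, 0, 0, 0, 0, 1, 0, 0, 0, 0, 0, 0, 1, 0, 0, 0, 0, 0, 0, 1, 0, 0, 0, 0, 0, 0, 1, 0, 0, 0, 0, 0, 0, 1])

```text
time: 2.25
eef_pos: [0.5011, -0.3258, 0.4047]
ee_rot: [-3.142, 0.0, -2.956]
ft_force: [0.0, 0.6, 0.3]
width: 0.0857
grip_force: 0.0
```

```bash
cat > c.py <<'E'
from h import *
from cell import optics,read_state
import sys
from scipy.spatial.transform import Rotation as Rn
name=sys.argv[1]; pt=[float(v) for v in sys.argv[2:6]]  # x y z yaw of tray underside centre
s=read_state(); print(s["time"],s["eef_pos"].round(4),np.degrees(s["ee_rot"]).round(1),s["joint_pos"].round(2),s["ft_force"].round(1),s["width"],s["grip_force"])
ps=np.array([0.68528025,0.0659803,-0.03728407,0.08763478,0.10016564,0.04934569,0.08927316,0.02139987])
out=[]
for n in sys.argv[6:]:
    d=optics.grab_frame(n); d["fish"]=n=="wrist"; im=d["frame"].copy(); cv2.imwrite(f"pics/{name}_{n}_raw.png",im)
    T=np.linalg.inv(d["world_from_camera"])
    for bs in (place(tray(),pt[0],pt[1],pt[3],pt[2]),place(stand(*(ps[3:]*1000)),*ps[:3])):
        for b in bs:
            if ((b@T[:3,:3].T+T[:3,3])[:,2]>-.02).any(): continue
            cv2.polylines(im,[cv2.convexHull(((proj(d,b)+.5)*8).astype(np.float32)).astype(np.int32)],1,(0,255,255),1,cv2.LINE_AA,3)
    out.append(im)
if len(out)==2: out=[cv2.resize(np.hstack(out),(800,300))]
elif sys.argv[6]!="wrist":
    pass
cv2.imwrite(f"pics/{name}.png",out[0])
E
python3 c.py w1 .5006 -.3263 0 .186 wrist
```

```text
2.25 [ 0.5011 -0.3258  0.4047] [-180.     0.  -169.4] [-0.7   0.41 -0.06  1.1  -0.   -0.89] [0.  0.6 0.3] 0.08566306928607308 0.0
```

View pics/w1.png

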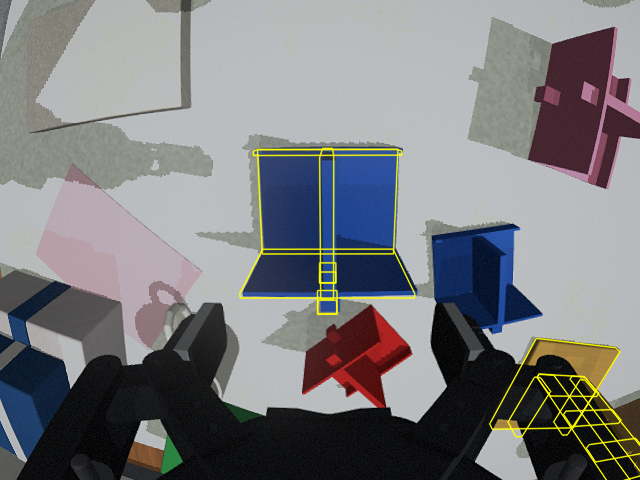

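The wrist overlay matches the tray to within 1–2 px (tray outline 240–415 × 148–315), so I'm descending and pinching the divider.

Request:
move_arm(targets=[0, 0, -2.1, 0, 0, 0, 1, 0, 0, -2.1, 0, 0, 0, 1, 0, 0, -2.1, 0, 0, 0, 1, 0, 0, -2.1, 0, 0, 0, 1, 0, 0, -2.1, 0, 0, 0, 1, 0, 0, -2.1, 0, 0, 0, 1, 0, 0, -2.1, 0, 0, 0, 1, 0, 0, -2.1, 0, 0, 0, 1, 0, 0, 0, 0, 0, 0, 1, 0, 0, 0, 0, 0, 0, 1])

```text
time: 3.3
eef_pos: [0.501, -0.326, 0.2368]
ee_rot: [3.141, -0.0, -2.957]
ft_force: [-0.3, 0.3, 1.0]
width: 0.0853
grip_force: 0.0
```

Request:
move_arm(targets=[0, 0, 0, 0, 0, 0, 0, 0, 0, 0, 0, 0, 0, 0, 0, 0, 0, 0, 0, 0, 0, 0, 0, 0, 0, 0, 0, 0, 0, 0, 0, 0, 0, 0, 0, 0, 0, 0, 0, 0, 0, 0, 0, 0, 0, 0, 0, 0, 0, 0, 0, 0, 0, 0, 0, 0, 0, 0, 0, 0, 0, 0, 0, 0, 0, 0, 0, 0, 0, 0], grip_force=50)

```text
time: 4.3
eef_pos: [0.5011, -0.3261, 0.237]
ee_rot: [-3.141, 0.0, -2.957]
ft_force: [-0.5, 0.7, 5.5]
width: 0.0095
grip_force: 49.6
```

Request:
move_arm(targets=[0, 0, 1, 0, 0, 0, 0, 0, 0, 1.5, 0, 0, 0, 0, 0, 0, 1.5, 0, 0, 0, 0, 0, 0, 1.5, 0, 0, 0, 0, 0, 0, 1.5, 0, 0, 0, 0, 0, 0, 1.5, 0, 0, 0, 0, 0, 0, 1.5, 0, 0, 0, 0, 0, 0, 1.5, 0, 0, 0, 0, 0, 0, 1.0, 0, 0, 0, 0, 0, 0, 0.5, 0, 0, 0, 0])

```text
time: 5.3
eef_pos: [0.5011, -0.326, 0.3675]
ee_rot: [-3.141, 0.0, -2.957]
ft_force: [0.6, -0.2, -1.8]
width: 0.0093
grip_force: 48.8
```

Request:
move_arm(targets=[0.2, 1, 0, 0, 0, -0.3, 0, 0.4, 2, 0, 0, 0, -0.7, 0, 0.4, 2, 0, 0, 0, -0.7, 0, 0.4, 2, 0, 0, 0, -0.7, 0, 0.4, 2, 0, 0, 0, -0.7, 0, 0.4, 2, 0, 0, 0, -0.7, 0, 0.4, 2, 0, 0, 0, -0.7, 0, 0.4, 2, 0, 0, 0, -0.7, 0, 0.4, 2, 0, 0, 0, -0.7, 0, 0.4, 2, 0, 0, 0, -0.7, 0])

```text
time: 6.3
eef_pos: [0.5386, -0.1343, 0.3656]
ee_rot: [3.14, -0.002, -3.072]
ft_force: [-0.0, -0.3, -2.1]
width: 0.0098
grip_force: 48.8
```

Request:
move_arm(targets=[0.4, 2, 0, 0, 0, -0.7, 0, 0.4, 2, 0, 0, 0, -0.7, 0, 0.4, 2, 0, 0, 0, -0.7, 0, 0.4, 2, 0, 0, 0, -0.7, 0, 0.4, 2, 0, 0, 0, -0.7, 0, 0.4, 2, 0, 0, 0, -0.7, 0, 0.4, 2, 0, 0, 0, -0.7, 0, 0.4, 2, 0, 0, 0, -0.7, 0, 0.4, 2, 0, 0, 0, -0.5, 0, 0.3, 2, 0, 0, 0, 0, 0])

```text
time: 7.3
eef_pos: [0.5775, 0.0655, 0.3656]
ee_rot: [3.141, -0.002, 3.105]
ft_force: [0.1, 0.4, -2.1]
width: 0.0091
grip_force: 48.8
```

Request:
move_arm(targets=[0.2, 0.6, -0.8, 0, 0, 0, 0, 0, 0, -1, 0, 0, 0, 0, 0, 0, -0.5, 0, 0, 0, 0, 0, 0, 0, 0, 0, 0, 0, 0, 0, 0, 0, 0, 0, 0, 0, 0, 0, 0, 0, 0, 0, 0, 0, 0, 0, 0, 0, 0, 0, 0, 0, 0, 0, 0, 0, 0, 0, 0, 0, 0, 0, 0, 0, 0, 0, 0, 0, 0, 0])

```text
time: 8.3
eef_pos: [0.58, 0.07, 0.3438]
ee_rot: [-3.142, 0.0, 3.105]
ft_force: [1.2, -0.3, -2.1]
width: 0.0093
grip_force: 48.8
```

```bash
cat > e.py <<'E'
from cell import read_state
import numpy as np
s=read_state()
y=s["ee_rot"][2]; y=y-np.pi if y>0 else y+np.pi
print(f"{s['eef_pos'][0]:.4f} {s['eef_pos'][1]:.4f} {s['eef_pos'][2]-.237:.4f} {y:.4f}")
E
P=$(python3 e.py); echo $P; python3 c.py p1 $P scene side; python3 c.py p2 $P wrist
```

```text
0.5800 0.0700 0.1068 -0.0367
8.3 [0.58   0.07   0.3438] [-180.     0.   177.9] [-0.01  0.43 -0.19  0.94 -0.    0.03] [ 1.2 -0.3 -2.1] 0.009251132243383713 48.83902430534363
8.4 [0.58   0.07   0.3437] [-180.     0.   177.9] [-0.01  0.43 -0.19  0.94 -0.    0.03] [-0.3 -0.7 -1.7] 0.009422475592347764 48.838924169540405
```

View pics/p1.png

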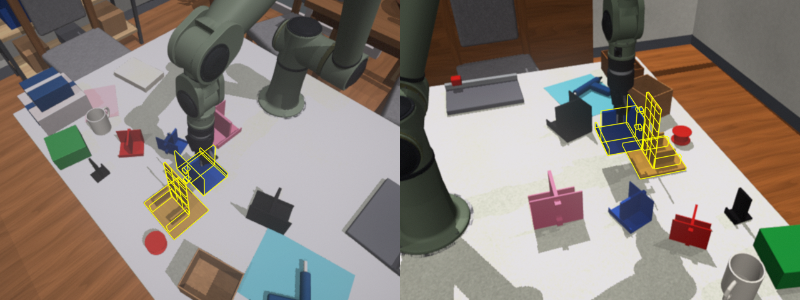

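View pics/p2.png

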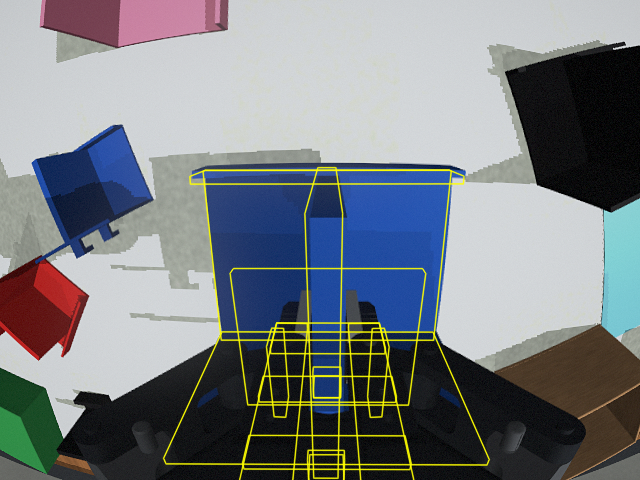

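```bash
cat > fitp.py <<'E'
from h import *
from cell import optics,read_state
import sys
s=read_state(); e=s["eef_pos"]; Rt=Rn.from_euler('xyz',s["ee_rot"]).as_matrix()
yaw0=s["ee_rot"][2]; yaw0=yaw0-np.pi if yaw0>0 else yaw0+np.pi
T=tray()
def pose(p): # slip dx,dy,dz mm, pitch,yaw deg, roll deg about tray centre point
    R=Rn.from_euler('ZYX',[yaw0+np.radians(p[4]),np.radians(p[3]),np.radians(p[5])]).as_matrix()
    c=e+[0,0,-.237+.055]+Rn.from_euler('z',yaw0).apply(np.array(p[:3])/1000)
    return [(b-[0,0,.055])@R.T+c for b in T]
D={};M={};V={}
z=np.zeros(6); stb=place(stand(87.6,100,49,89,21),.68528,.06598,-.0373)
for n in ("wrist","scene","side"):
    d=optics.grab_frame(n); d["fish"]=n=="wrist"; D[n]=d
    h=cv2.cvtColor(d["frame"],cv2.COLOR_BGR2HSV); m=cv2.inRange(h,(105,110,20),(132,255,255))
    near=mask(d,pose(z)); near=cv2.dilate(near,np.ones((45,45)))
    v=near
    if n=="wrist": v[300*S:]=0; v[:,:175*S]=0; v[:,480*S:]=0
    else:
        # ignore dark gripper, brass pixels
        bad=cv2.inRange(h,(0,0,0),(180,90,75))|cv2.inRange(h,(8,70,20),(35,255,255))
        if n=="side": v=v*(1-cv2.dilate(mask(d,stb),np.ones((9,9))))
        bad=cv2.dilate(bad,np.ones((5,5)))
        v=v*up(bad==0)
    V[n]=v; M[n]=up(m>0)*v
f0=lambda p,ns:sum(cost(D[n],pose(p),M[n],V[n]) for n in ns)+.0004*(np.array(p)**2).sum()*.3
print("nominal",[round(f0(z,[n]),3) for n in D])
for ns in (["wrist"],["side"],["scene"],list(D)):
    o=fit(lambda p:f0(p,ns),[z,[3,0,0,3,0,0],[-3,0,0,-3,0,0]],(4,2,3,3,1.5,1.5)); print(ns,o.x.round(1),round(o.fun,3),[round(f0(o.x,[n]),3) for n in D])
R=sys.argv[1:]
if R:
    n=R[0]; d=D[n]; im=cv2.resize(d["frame"],None,fx=3,fy=3)
    for b in pose(o.x)+stb: cv2.polylines(im,[cv2.convexHull(((proj(d,b)+.5)*3).astype(np.float32)).astype(int)],1,(0,255,255),1)
    c=(proj(d,e[None]-[[0,0,.15]])[0]*3).astype(int); x,y=max(0,c[0]-400),max(0,c[1]-300); cv2.imwrite(R[1],im[y:y+600,x:x+800])
E
python3 fitp.py side pics/q1.png
```

```text
nominal [np.float64(0.063), np.float64(0.309), np.float64(0.066)]
['wrist'] [-4.   1.7  1.7 -1.6  0.2 -0.3] 0.028 [np.float64(0.028), np.float64(0.319), np.float64(0.101)]
['side'] [ 4.9  0.8 -0.8  0.6  1.4 -0.5] 0.03 [np.float64(0.132), np.float64(0.374), np.float64(0.03)]
['scene'] [-1.2 -2.3  0.2  0.8 -1.6  2.2] 0.29 [np.float64(0.053), np.float64(0.29), np.float64(0.08)]
['wrist', 'scene', 'side'] [-1.6 -2.5  2.3  0.4  0.4  2.9] 0.402 [np.float64(0.035), np.float64(0.294), np.float64(0.078)]
```

View pics/q1.png

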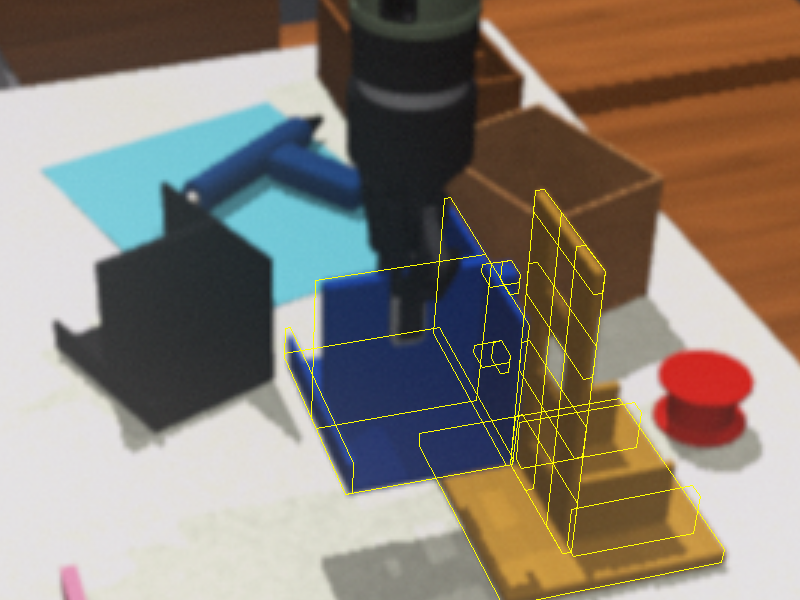

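The side view shows the tray level in front of the panel, with the upper hook at about (505,275) and the panel's top-left corner at (540,190). It's lined up within tolerance, so I'm lowering 5 mm and pushing forward while watching the force.

Request:
move_arm(targets=[0, 0, -0.5, 0, 0, 0, 0, 0.5, 0, 0, 0, 0, 0, 0, 0.5, 0, 0, 0, 0, 0, 0, 0.5, -0.1, 0, 0, 0, 0, 0, 0.5, 0, 0, 0, 0, 0, 0.5, 0, 0, 0, 0, 0, 0.5, 0, 0, 0, 0, 0, 0.5, -0.1, 0, 0, 0, 0, 0, 0, 0, 0, 0, 0, 0, 0, 0, 0, 0, 0, 0, 0, 0, 0, 0, 0])

```text
time: 9.6
eef_pos: [0.5999, 0.069, 0.3388]
ee_rot: [-3.141, -0.009, 3.112]
ft_force: [0.3, -0.4, -0.1]
width: -0.0001
grip_force: 0.0
```

Request:
move_arm(targets=[0.2, 0, 0, 0, 0, 0, 0, 0.2, 0, 0, 0, 0, 0, 0, 0.2, 0, 0, 0, 0, 0, 0, 0.2, 0, 0, 0, 0, 0, 0, 0, 0, 0, 0, 0, 0, 0, 0, 0, 0, 0, 0, 0, 0, 0, 0, 0, 0, 0, 0, 0, 0, 0, 0, 0, 0, 0, 0, 0, 0, 0, 0, 0, 0, 0, 0, 0, 0, 0, 0, 0, 0])

```text
time: 10.6
eef_pos: [0.608, 0.069, 0.3387]
ee_rot: [-3.141, -0.009, 3.112]
ft_force: [0.4, 0.8, 0.2]
width: 0.0002
grip_force: 0.0
```

```bash
python3 - <<'E'
from h import *
from cell import optics
import pickle
D={n:optics.grab_frame(n) for n in("scene","side","wrist")}; pickle.dump(D,open("D2.pkl","wb"))
for n in D: cv2.imwrite(f"pics/z_{n}.png",D[n]["frame"])
r=lambda im,w,h:cv2.resize(im,(w,h),interpolation=cv2.INTER_AREA)
side=D["side"]["frame"][100:320,240:480]; sc=D["scene"]["frame"][160:400,180:440]
top=np.hstack([r(side,400,366),r(sc,400,366)])
w=r(D["wrist"]["frame"],312,234); 
bot=np.hstack([w,np.zeros((234,488,3),np.uint8)]); bot[:,312:624]=r(D["side"]["frame"],312,234)
cv2.imwrite("pics/z.png",np.vstack([top,bot]))
E
```

```text
(no output)
```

View pics/z.png

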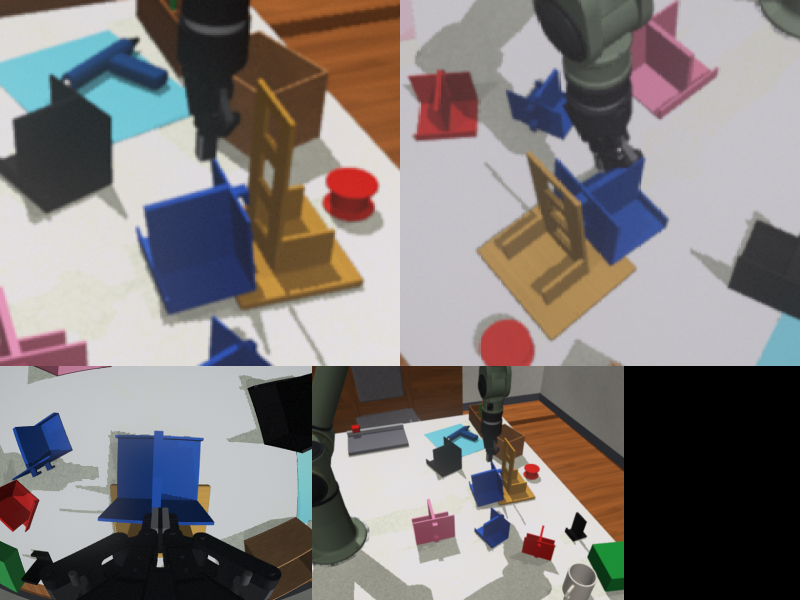

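The tray slipped out of the grip and dropped. It now sits low against the panel, at side crop (200,240), and stands almost upright. I'll fit its pose numerically.

```bash
cat > g.py <<'E'
from h import *
import pickle
D=pickle.load(open("D2.pkl","rb")); D["wrist"]["fish"]=True
h=cv2.cvtColor(D["scene"]["frame"],cv2.COLOR_BGR2HSV)
o0=pickle.load(open("D.pkl","rb"))["scene"]["frame"]; print(cv2.cvtColor(o0,cv2.COLOR_BGR2HSV)[[175,185,195,200,180],[215,240,235,250,265]].tolist())
T=tray()
def pose(p):
    R=Rn.from_euler('ZYX',np.radians(p[3:])).as_matrix(); c=np.array(p[:3])
    return [(b-[0,0,.055])@R.T+c for b in T]
st=place(stand(87.6,100,49,89,21),.68528,.06598,-.0373)
g=[.625,.068,.069,-2,0,0]; M={};V={}
for n in D:
    d=D[n]; h=cv2.cvtColor(d["frame"],cv2.COLOR_BGR2HSV); m=cv2.inRange(h,(100,90,12),(135,255,255))
    v=cv2.dilate(mask(d,pose(g)),np.ones((61,61)))
    bad=cv2.inRange(h,(0,0,0),(180,110,60)); brass=cv2.inRange(h,(8,60,20),(35,255,255))
    bad=cv2.dilate(bad,np.ones((3,3)))
    if n=="scene": bad|=brass; v[:,:290*S]*=1
    if n=="wrist": v[330*S:]=0
    v=v*up(bad==0); V[n]=v; M[n]=up(m>0)*v; print(n,M[n].sum()/9)
f0=lambda p,ns:sum(cost(D[n],pose(p),M[n],V[n]) for n in ns)
for ns in (list(D),["wrist","side"]):
    o=fit(lambda p:f0(p,ns),[g,[.62,.068,.065,-2,8,0],[.62,.068,.065,-2,-8,0]],(.01,.01,.01,3,4,3)); print(ns,o.x.round(4),[round(f0(o.x,[n]),3) for n in D])
    if ns==list(D): best=o.x
ims=[]
for n in ("side","scene"):
    d=D[n]; im=cv2.resize(d["frame"],None,fx=3,fy=3)
    for b in pose(best)+st: cv2.polylines(im,[cv2.convexHull(((proj(d,b)+.5)*3).astype(np.float32)).astype(int)],1,(0,255,255),1)
    c=(proj(d,best[None,:3])[0]*3).astype(int); ims.append(im[c[1]-280:c[1]+280,c[0]-170:c[0]+230])
cv2.imwrite("pics/g.png",np.hstack(ims))
E
python3 g.py
```

```text
[[113, 103, 79], [115, 109, 77], [115, 109, 77], [114, 110, 74], [112, 140, 89]]
scene 2468.1111111111113
side 4054.777777777778
wrist 24633.777777777777
['scene', 'side', 'wrist'] [ 0.592   0.066   0.0605 -3.5357 -8.2888 -0.4553] [np.float64(0.082), np.float64(0.059), np.float64(0.051)]
['wrist', 'side'] [ 0.5914  0.0674  0.0612 -3.5418 -7.9297 -0.3095] [np.float64(0.092), np.float64(0.059), np.float64(0.039)]
```

```bash
cat > dl.py <<'E'
from cell import read_state
import numpy as np, sys
from scipy.spatial.transform import Rotation as R
# target tcp x y z, tray yaw pitch roll(deg)
a=[float(v) for v in sys.argv[1:]]
s=read_state(); Rc=R.from_euler('xyz',s["ee_rot"])
Rt=R.from_euler('ZYX',a[3:6],degrees=True)*R.from_euler('xyz',[np.pi,0,np.pi])
print("t",s["time"],"shift cm",((np.array(a[:3])-s["eef_pos"])*100).round(2),"turn",np.degrees((Rt*Rc.inv()).as_rotvec()).round(2),"F",s["ft_force"].round(1))
E
python3 dl.py .552 .0688 .34 -3.5 -8.2 0
```

```text
t 10.75 shift cm [-5.6  -0.02  0.13] turn [-0.38 -8.69 -1.79] F [ 0.7  0.3 -0.2]
```

Request:
move_arm(targets=[-1.12, 0, 0, -0.08, -1.74, -0.36, 1, -1.12, 0, 0, -0.08, -1.74, -0.36, 1, -1.12, 0, 0, -0.08, -1.74, -0.36, 1, -1.12, 0, 0.1, -0.07, -1.74, -0.36, 1, -1.12, 0, 0, -0.07, -1.73, -0.35, 1, 0, 0, 0, 0, 0, 0, 1, 0, 0, 0, 0, 0, 0, 1, 0, 0, 0, 0, 0, 0, 1, 0, 0, 0, 0, 0, 0, 1, 0, 0, 0, 0, 0, 0, 1])

```text
time: 11.75
eef_pos: [0.5525, 0.069, 0.3395]
ee_rot: [-3.142, 0.143, 3.081]
ft_force: [-0.6, -0.8, 0.8]
width: 0.0855
grip_force: 0.0
```

```bash
sed -i 's/^D=pickle.*$/from cell import optics\nD={n:optics.grab_frame(n) for n in("scene","side","wrist")}; D["wrist"]["fish"]=True/' g.py; python3 g.py; python3 dl.py .566 .0683 .2403 -3.5 -8.2 0
```

```text
[[113, 103, 79], [115, 109, 77], [115, 109, 77], [114, 110, 74], [112, 140, 89]]
scene 2483.1111111111113
side 4056.777777777778
wrist 25559.666666666668
['scene', 'side', 'wrist'] [ 0.5921  0.065   0.0632 -4.0741 -9.5529  2.134 ] [np.float64(0.096), np.float64(0.054), np.float64(0.011)]
['wrist', 'side'] [ 0.5906  0.0654  0.0628 -3.813  -7.9999  1.8752] [np.float64(0.107), np.float64(0.055), np.float64(0.007)]
t 11.9 shift cm [ 1.38 -0.07 -9.92] turn [ 0.   -0.02 -0.  ] F [ 0.5  0.5 -0. ]
```

View pics/g.png

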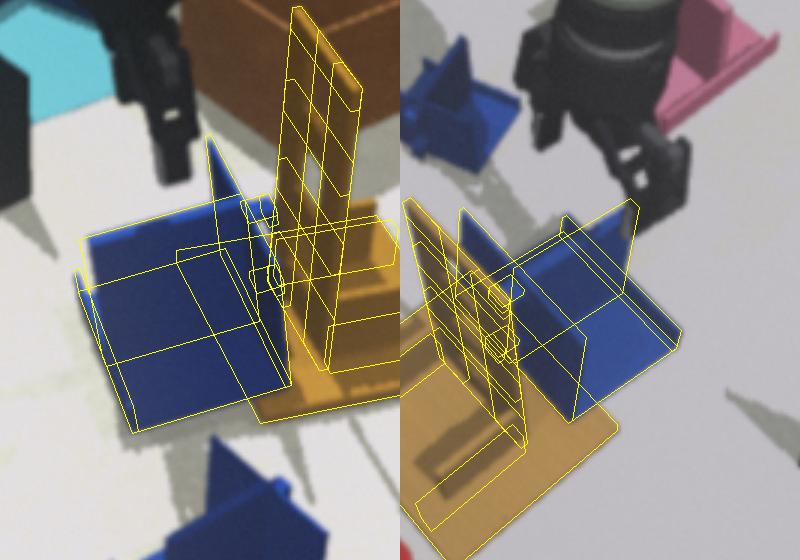

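The overlay confirms the tray leans rear-up by about 8° on the stand's base edge, with its divider top at roughly (0.583, 0.066, 0.116). I'm regrasping along its tilted axis at 120 N.

Request:
move_arm(targets=[0.14, -0.02, -0.98, 0, 0, 0, 1, 0.14, -0.02, -0.98, 0, 0, 0, 1, 0.14, -0.02, -0.98, 0, 0, 0, 1, 0.14, -0.02, -0.98, 0, 0, 0, 1, 0.14, -0.02, -0.98, 0, 0, 0, 1, 0.14, -0.02, -0.98, 0, 0, 0, 1, 0.14, -0.02, -0.98, 0, 0, 0, 1, 0.14, -0.02, -0.98, 0, 0, 0, 1, 0.14, -0.02, -0.98, 0, 0, 0, 1, 0.14, -0.02, -0.98, 0, 0, 0, 1])

```text
time: 12.9
eef_pos: [0.5661, 0.067, 0.2409]
ee_rot: [3.142, 0.143, 3.081]
ft_force: [0.1, 0.8, 0.4]
width: 0.0857
grip_force: 0.0
```

Request:
move_arm(targets=[0, 0, 0, 0, 0, 0, 0, 0, 0, 0, 0, 0, 0, 0, 0, 0, 0, 0, 0, 0, 0, 0, 0, 0, 0, 0, 0, 0, 0, 0, 0, 0, 0, 0, 0, 0, 0, 0, 0, 0, 0, 0, 0, 0, 0, 0, 0, 0, 0, 0, 0, 0, 0, 0, 0, 0, 0, 0, 0, 0, 0, 0, 0, 0, 0, 0, 0, 0, 0, 0], grip_force=120)

```text
time: 13.9
eef_pos: [0.5661, 0.067, 0.2423]
ee_rot: [3.141, 0.144, 3.081]
ft_force: [-2.0, 0.4, 5.4]
width: 0.0085
grip_force: 116.9
```

Request:
move_arm(targets=[-0.2, 0, 0.5, 0, 0, 0, 0, -0.3, 0, 1, 0, 0, 0, 0, -0.3, 0, 1, 0, 0, 0, 0, -0.3, 0, 1, 0, 0, 0, 0, -0.3, 0, 1, 0, 0, 0, 0, -0.3, 0, 1, 0, 0, 0, 0, -0.3, 0, 1, 0, 0, 0, 0, 0, 0, 1, 0, 0, 0, 0, 0, 0, 1, 0, 0, 0, 0, 0, 0, 0.5, 0, 0, 0, 0])

```text
time: 14.9
eef_pos: [0.5465, 0.067, 0.3331]
ee_rot: [3.141, 0.145, 3.081]
ft_force: [0.2, -0.3, -2.4]
width: 0.0084
grip_force: 116.9
```

```bash
python3 dl.py .575 .0702 .345 -2.1 0 0
```

```text
t 14.9 shift cm [2.85 0.32 1.19] turn [0.4  8.29 1.39] F [ 0.2 -0.3 -2.4]
```

Request:
move_arm(targets=[0.28, 0.03, 0.12, 0.04, 0.83, 0.14, 0, 0.28, 0.03, 0.12, 0.04, 0.83, 0.14, 0, 0.28, 0.03, 0.12, 0.04, 0.83, 0.14, 0, 0.28, 0.03, 0.12, 0.04, 0.83, 0.14, 0, 0.28, 0.03, 0.12, 0.04, 0.83, 0.14, 0, 0.28, 0.03, 0.12, 0.04, 0.83, 0.14, 0, 0.28, 0.03, 0.12, 0.04, 0.83, 0.14, 0, 0.28, 0.03, 0.12, 0.04, 0.83, 0.14, 0, 0.28, 0.03, 0.12, 0.04, 0.83, 0.14, 0, 0.28, 0.03, 0.12, 0.04, 0.83, 0.14, 0])

```text
time: 15.9
eef_pos: [0.5743, 0.07, 0.3438]
ee_rot: [-3.142, -0.003, 3.105]
ft_force: [-0.7, -0.1, -1.8]
width: 0.0087
grip_force: 116.8
```

```bash
sed -i 's/(105,110,20),(132,255,255)/(100,90,12),(135,255,255)/; s/(180,90,75)/(180,110,60)/; s/\.0004/.0001/' fitp.py; python3 fitp.py side pics/q2.png; python3 - <<'E'
# independent check of the stand with a side-view fit of brass edges
from cell import read_state
s=read_state(); print(s["time"],s["eef_pos"].round(4),s["ee_rot"].round(4))
E
```

```text
nominal [np.float64(0.076), np.float64(0.179), np.float64(0.054)]
['wrist'] [-3.5  1.8  2.2  0.2 -0.1 -0.3] 0.017 [np.float64(0.017), np.float64(0.183), np.float64(0.096)]
['side'] [ 4.   0.7 -1.4  2.1  0.8 -0.3] 0.027 [np.float64(0.113), np.float64(0.229), np.float64(0.027)]
['scene'] [-3.3 -3.5 -1.1  1.5 -0.2  2. ] 0.149 [np.float64(0.045), np.float64(0.149), np.float64(0.108)]
['wrist', 'scene', 'side'] [-2.  -2.1  2.8  1.6  0.2  2.8] 0.241 [np.float64(0.022), np.float64(0.153), np.float64(0.068)]
16.05 [0.5743 0.07   0.3436] [-3.1415e+00 -2.0000e-03  3.1050e+00]
```

Request:
move_arm(targets=[0, 0, -0.4, 0, 0, 0, 0, 0.25, 0, 0, 0, 0, 0, 0, 0.25, 0, 0, 0, 0, 0, 0, 0.25, -0.05, 0, 0, 0, 0, 0, 0.25, 0, 0, 0, 0, 0, 0, 0.2, 0, 0, 0, 0, 0, 0, 0.2, 0, 0, 0, 0, 0, 0, 0.2, 0, 0, 0, 0, 0, 0, 0.2, -0.05, 0, 0, 0, 0, 0, 0, 0, 0, 0, 0, 0, 0])

```text
time: 17.05
eef_pos: [0.5923, 0.069, 0.3396]
ee_rot: [-3.141, -0.002, 3.105]
ft_force: [-0.2, 0.1, -1.8]
width: 0.0087
grip_force: 116.8
```

Request:
move_arm(targets=[0.1, 0, 0, 0, 0, 0, 0, 0.1, 0, 0, 0, 0, 0, 0, 0.1, 0, 0, 0, 0, 0, 0, 0.1, 0, 0, 0, 0, 0, 0, 0.1, 0, 0, 0, 0, 0, 0, 0.1, 0, 0, 0, 0, 0, 0, 0.1, 0, 0, 0, 0, 0, 0, 0.1, 0, 0, 0, 0, 0, 0, 0, 0, 0, 0, 0, 0, 0, 0, 0, 0, 0, 0, 0, 0])

```text
time: 18.05
eef_pos: [0.6, 0.069, 0.3396]
ee_rot: [-3.141, -0.002, 3.105]
ft_force: [-0.1, 0.2, -1.6]
width: 0.0089
grip_force: 116.8
```

Request:
move_arm(targets=[0.12, 0, 0, 0, 0, 0, 0, 0.12, 0, 0, 0, 0, 0, 0, 0.12, 0, 0, 0, 0, 0, 0, 0.12, 0, 0, 0, 0, 0, 0, 0.12, 0, 0, 0, 0, 0, 0, 0.12, 0, 0, 0, 0, 0, 0, 0.12, 0, 0, 0, 0, 0, 0, 0.12, 0, 0, 0, 0, 0, 0, 0, 0, 0, 0, 0, 0, 0, 0, 0, 0, 0, 0, 0, 0])

```text
time: 19.05
eef_pos: [0.6096, 0.069, 0.3396]
ee_rot: [-3.142, -0.002, 3.105]
ft_force: [0.5, 0.0, -2.1]
width: 0.0084
grip_force: 116.8
```

Request:
move_arm(targets=[0.12, 0, 0, 0, 0, 0, 0, 0.12, 0, 0, 0, 0, 0, 0, 0.12, 0, 0, 0, 0, 0, 0, 0.12, 0, 0, 0, 0, 0, 0, 0.12, 0, 0, 0, 0, 0, 0, 0.12, -0.05, 0, 0, 0, 0, 0, 0, 0, 0, 0, 0, 0, 0, 0, 0, 0, 0, 0, 0, 0, 0, 0, 0, 0, 0, 0, 0, 0, 0, 0, 0, 0, 0, 0])

```text
time: 20.05
eef_pos: [0.6168, 0.0685, 0.3397]
ee_rot: [-3.142, -0.002, 3.105]
ft_force: [-0.2, -0.2, -2.7]
width: 0.0085
grip_force: 116.8
```

Request:
move_arm(targets=[0.12, 0, 0, 0, 0, 0, 0, 0.12, 0, 0, 0, 0, 0, 0, 0.12, 0, 0, 0, 0, 0, 0, 0.12, 0, 0, 0, 0, 0, 0, 0.12, 0, 0, 0, 0, 0, 0, 0.1, 0, 0, 0, 0, 0, 0, 0.1, 0, 0, 0, 0, 0, 0, 0, 0, 0, 0, 0, 0, 0, 0, 0, 0, 0, 0, 0, 0, 0, 0, 0, 0, 0, 0, 0])

```text
time: 21.05
eef_pos: [0.6248, 0.0685, 0.3397]
ee_rot: [-3.141, -0.002, 3.105]
ft_force: [0.8, 1.0, -1.3]
width: 0.009
grip_force: 116.8
```

Request:
move_arm(targets=[0.1, 0, 0, 0, 0, 0, 0, 0.1, 0, 0, 0, 0, 0, 0, 0.1, 0, 0, 0, 0, 0, 0, 0, 0, 0, 0, 0, 0, 0, 0, 0, 0, 0, 0, 0, 0, 0, 0, 0, 0, 0, 0, 0, 0, 0, 0, 0, 0, 0, 0, 0, 0, 0, 0, 0, 0, 0, 0, 0, 0, 0, 0, 0, 0, 0, 0, 0, 0, 0, 0, 0])

```text
time: 22.05
eef_pos: [0.6278, 0.0685, 0.3397]
ee_rot: [-3.142, -0.002, 3.105]
ft_force: [-0.4, 0.9, -2.3]
width: 0.0086
grip_force: 116.8
```

Request:
move_arm(targets=[0.1, 0, 0, 0, 0, 0, 0, 0.1, 0, 0, 0, 0, 0, 0, 0, 0, 0, 0, 0, 0, 0, 0, 0, 0, 0, 0, 0, 0, 0, 0, 0, 0, 0, 0, 0, 0, 0, 0, 0, 0, 0, 0, 0, 0, 0, 0, 0, 0, 0, 0, 0, 0, 0, 0, 0, 0, 0, 0, 0, 0, 0, 0, 0, 0, 0, 0, 0, 0, 0, 0])

```text
time: 23.05
eef_pos: [0.6298, 0.0685, 0.3397]
ee_rot: [-3.142, -0.002, 3.105]
ft_force: [0.3, -1.3, -0.8]
width: 0.0088
grip_force: 116.8
```

```bash
sed -i 's/"side"\],\["scene"\],list(D)/"side"]/' fitp.py; python3 fitp.py
```

```text
nominal [np.float64(0.073), np.float64(0.097), np.float64(0.09)]
['wrist'] [-3.8  0.7  2.3 -0.4 -0.3  0.4] 0.018 [np.float64(0.018), np.float64(0.138), np.float64(0.143)]
['side'] [ 1.8  1.  -0.8 -1.2  0.6 -0.3] 0.06 [np.float64(0.113), np.float64(0.119), np.float64(0.06)]
```

Request:
move_arm(targets=[0.1, 0, 0, 0, 0, 0, 0, 0.1, 0, 0, 0, 0, 0, 0, 0, 0, 0, 0, 0, 0, 0, 0, 0, 0, 0, 0, 0, 0, 0, 0, 0, 0, 0, 0, 0, 0, 0, 0, 0, 0, 0, 0, 0, 0, 0, 0, 0, 0, 0, 0, 0, 0, 0, 0, 0, 0, 0, 0, 0, 0, 0, 0, 0, 0, 0, 0, 0, 0, 0, 0])

```text
time: 24.2
eef_pos: [0.6307, 0.0685, 0.3395]
ee_rot: [-3.141, -0.005, 3.105]
ft_force: [-5.6, 0.1, 1.7]
width: 0.0086
grip_force: 117.5
```

The rear face touches the panel (-5.6 N at x = 0.631). I'm backing off 3 mm, then lowering.

Request:
move_arm(targets=[-0.15, 0, 0, 0, 0, 0, 0, -0.15, 0, 0, 0, 0, 0, 0, 0, 0, -0.25, 0, 0, 0, 0, 0, 0, -0.25, 0, 0, 0, 0, 0, 0, -0.25, 0, 0, 0, 0, 0, 0, -0.25, 0, 0, 0, 0, 0, 0, -0.25, 0, 0, 0, 0, 0, 0, -0.25, 0, 0, 0, 0, 0, 0, -0.25, 0, 0, 0, 0, 0, 0, 0, 0, 0, 0, 0])

```text
time: 25.2
eef_pos: [0.6287, 0.0685, 0.3217]
ee_rot: [-3.141, -0.003, 3.105]
ft_force: [0.4, -0.1, -1.3]
width: 0.0088
grip_force: 116.9
```

Request:
move_arm(targets=[0, 0, -0.1, 0, 0, 0, 0, 0, 0, -0.1, 0, 0, 0, 0, 0, 0, -0.1, 0, 0, 0, 0, 0, 0, -0.1, 0, 0, 0, 0, 0, 0, -0.1, 0, 0, 0, 0, 0, 0, 0, 0, 0, 0, 0, 0, 0, 0, 0, 0, 0, 0, 0, 0, 0, 0, 0, 0, 0, 0, 0, 0, 0, 0, 0, 0, 0, 0, 0, 0, 0, 0, 0])

```text
time: 26.2
eef_pos: [0.6288, 0.0685, 0.3172]
ee_rot: [-3.142, -0.002, 3.105]
ft_force: [0.3, -0.1, -1.7]
width: 0.0085
grip_force: 116.9
```

Request:
move_arm(targets=[0, 0, -0.1, 0, 0, 0, 0, 0, 0, -0.1, 0, 0, 0, 0, 0, 0, 0, 0, 0, 0, 0, 0, 0, 0, 0, 0, 0, 0, 0, 0, 0, 0, 0, 0, 0, 0, 0, 0, 0, 0, 0, 0, 0, 0, 0, 0, 0, 0, 0, 0, 0, 0, 0, 0, 0, 0, 0, 0, 0, 0, 0, 0, 0, 0, 0, 0, 0, 0, 0, 0])

```text
time: 27.2
eef_pos: [0.6288, 0.0685, 0.3152]
ee_rot: [-3.141, -0.002, 3.105]
ft_force: [-0.3, 0.0, -2.2]
width: 0.009
grip_force: 116.9
```

Request:
move_arm(targets=[0, 0, -0.1, 0, 0, 0, 0, 0, 0, -0.1, 0, 0, 0, 0, 0, 0, -0.1, 0, 0, 0, 0, 0, 0, 0, 0, 0, 0, 0, 0, 0, 0, 0, 0, 0, 0, 0, 0, 0, 0, 0, 0, 0, 0, 0, 0, 0, 0, 0, 0, 0, 0, 0, 0, 0, 0, 0, 0, 0, 0, 0, 0, 0, 0, 0, 0, 0, 0, 0, 0, 0])

```text
time: 28.2
eef_pos: [0.6288, 0.0686, 0.3144]
ee_rot: [-3.141, -0.0, 3.105]
ft_force: [-5.5, 0.1, 10.4]
width: 0.0087
grip_force: 118.9
```

It's seated: +10 N at z = 0.3144, against 0.315 predicted. Releasing and retreating upward.

Request:
move_arm(targets=[0, 0, 0.05, 0, 0, 0, 0, 0, 0, 0, 0, 0, 0, 0.2, 0, 0, 0, 0, 0, 0, 0.4, 0, 0, 0, 0, 0, 0, 0.5, 0, 0, 0, 0, 0, 0, 0.5, 0, 0, 0, 0, 0, 0, 0.5, 0, 0, 0, 0, 0, 0, 0.5, 0, 0, 0, 0, 0, 0, 0.5, 0, 0, 0, 0, 0, 0, 0.5, 0, 0, 0, 0, 0, 0, 0.5])

```text
time: 29.2
eef_pos: [0.6288, 0.0685, 0.3127]
ee_rot: [-3.141, -0.002, 3.105]
ft_force: [0.2, 0.1, -0.1]
width: 0.0427
grip_force: 0.0
```

Request:
move_arm(targets=[0, 0, 0.5, 0, 0, 0, 0.5, 0, 0, 1, 0, 0, 0, 0.5, 0, 0, 1.2, 0, 0, 0, 0.5, 0, 0, 1.5, 0, 0, 0, 0.5, 0, 0, 1.5, 0, 0, 0, 0.5, 0, 0, 1.5, 0, 0, 0, 0.5, 0, 0, 1.5, 0, 0, 0, 0.5, 0, 0, 1.5, 0, 0, 0, 0.5, 0, 0, 1, 0, 0, 0, 0.5, 0, 0, 0, 0, 0, 0, 0.5])

```text
time: 30.2
eef_pos: [0.6292, 0.0685, 0.4272]
ee_rot: [3.142, 0.002, 3.105]
ft_force: [-0.3, 0.5, -0.5]
width: 0.0426
grip_force: 0.0
```

```bash
sed -i 's/^g=\[.*\]; M/g=[.629,.068,.133,-2,0,0]; M/; s/\[\.62,.068,.065,-2,8,0\],\[.62,.068,.065,-2,-8,0\]/[.629,.068,.125,-2,6,0]/' g.py; python3 g.py
```

```text
[[113, 103, 79], [115, 109, 77], [115, 109, 77], [114, 110, 74], [112, 140, 89]]
scene 2535.0
side 4545.0
wrist 26495.0
['scene', 'side', 'wrist'] [ 0.625   0.0687  0.1286 -1.5599 -3.9013  0.6182] [np.float64(0.125), np.float64(0.062), np.float64(0.046)]
['wrist', 'side'] [ 0.6251  0.0696  0.1279 -2.0117 -3.171  -0.0484] [np.float64(0.128), np.float64(0.064), np.float64(0.04)]
```

```bash
python3 -c "
from cell import job; print(job.close_job())"
```

```text
the job is handed in; nothing more can be done
None
```

The blue tray is hanging on the stand's top two slots, released and within the limits by my last camera fit (centre about 60 mm in front of the panel, tilted 3–4°). It slipped from the grip once on the first approach, so I regrasped it at 120 N, never touched the black tray, and handed the job in at about 31 s; the hand-in gave no verdict.

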